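Tidy the small stationery into two piles

ROBOT

A 6-joint arm with a two-finger parallel gripper is mounted at the origin on the work surface; the furniture and walls round the work are solid. World frame = base frame: x ahead of the robot, y to its left, z up, the work surface at z = 0. Lengths are in m, angles in degrees, forces in N, time in s.
With the tool pointing down it reaches from about 0.325 to 0.85 m from the base axis. Payload 15.5 kg.
Tool frame: the origin (TCP) lies at the very end of the fingers, on their centre line; the grasp point (between the pads) lies arm.grip_depth behind it (arm.grip_depth is the distance from the TCP to the grasp point, in m); z points along the fingers, y is the line along which they close (so a half turn about z gives the same grasp; the last joint's range is limited). The gripper opens to 91 mm and grips with 3 to 60 N. Pads are 32 mm wide; open, the fingers measure 118 mm over their backs; the gripper's body (76 mm by 178 mm) begins 60 mm behind the grasp point.
Start: joints at [-81.331, 28.281, 77.091, -0, 74.628, -5.472], TCP at [0.153, -0.606, 0.214] pointing down, gripper open.
Joint ranges: [-166.48, 166.48], [-47.26, 123.95], [12.59, 153.08], [-70.14, 250.14], [6.76, 159.57], [-176.63, 176.63]. Speed limits (degrees/s): [108.29, 108.29, 147.25, 172.46, 172.46, 172.46].

INTERFACE

Orientations are given as a 3x3 rotation matrix whose columns are the frame's x, y, z axes.
In Python, from rig import arm gives the robot as it stands. Calls block until the motion is done:
- arm.move_to(position, orientation): joint-space move of the TCP to a pose.
- arm.move_l(position, orientation=None, feed=0.15): straight line of the TCP; orientation=None keeps the orientation; feed is the mean speed in m/s.
- arm.move_joints(angles): joint-space move.
- arm.grip(opening): finger opening in m; the grip force is fixed at half the most; returns when the fingers have stopped.
- arm.sleep(seconds).
- arm.solve_ik(position, orientation): joint angles nearest the present ones, or None.
- arm.snapshot(name): name is "scene" or "top" or "wrist"; returns the picture (400x640x3 uint8, red, green, blue); there is no depth.
- arm.get_calibration(name): a dict with "intrinsics" (3x3 intrinsics, pixels), "cam_to_world" (4x4, takes a point from camera to world coordinates). Camera axes: x right, y down, z forward; pixel columns grow to the right and rows downward; lengths in m; the calibration is good to about 2 mm. A picture is of the moment at which its call begins: read the wrist's pose just before it. get_calibration takes no time and is no camera call; for the wrist camera it gives the pose at the moment of the call.
A pose or a line that the arm cannot do raises arm.Unreachable and nothing moves.
- arm.sign_off(): hands the job in; it is judged then, once.
Readings, each from a call of its own:
- arm.current_t(): time.
- arm.current_joint_positions(): joint angles.
- arm.current_dq(): joint speeds.
- arm.current_tau(): joint torques, N m.
- arm.current_ee_pos(): TCP position.
- arm.current_tool_rot(): TCP orientation.
- arm.current_force(): force on the tool from outside, world axes, zero at the start.
- arm.current_torque(): the same for the moment, N m.
- arm.current_width(): finger opening in m.
- arm.current_grasp_force(): force on a finger pad.
Only numpy, scipy, OpenCV 4.12 (cv2) and the standard library are available. Lean on these libraries where they do the work, as an engineer would, in place of code of your own. Each camera call takes 0.05 s, during which the arm holds its last target. There are 200 camera calls.

TASK

Tidy the small stationery away. On the memo block pile up the red staple box, then the green tin on the staple box and the pink eraser on the tin, each lying flat, centred on the thing below it and with its long side running the same way as the one below; stand the rubber stamp upright in the middle of the closed ink pad, its long side along the pad's. Leave the mouse where it is.

Things in the scene. Friction and masses are not known exactly. Their poses are not given: they have to be found in the camera images.
- memo_block: Cream memo block with a dark blue square printed on its cover, lying flat, fixed: 105 (x) x 135 (y) x 11 (z) mm. Base of the pile. Origin: centre of its underside, z up, y along its long side.
- ink_pad: Closed ink pad, a dark blue-green tin case with a pale label on its flat lid, lying flat, fixed: 78 (x) x 113 (y) x 17 (z) mm; the lid does not open. The rubber stamp goes on it. Origin: centre of its underside, z up, y along its long side. (The plain yellow square pad of sticky notes nearby is neither target and is fixed.)
- staple_box: Red carton of staples, a plain flat box, loose, about 0.1 kg: 45 (x) x 110 (y) x 22 (z) mm. Origin: centre of its underside, z up, y along its long side. Grip it across x.
- tin: Small flat green tin with rounded corners, closed, loose, about 0.06 kg: 48 (x) x 64 (y) x 16 (z) mm. Origin: centre of its underside, z up, y along its long side. Grip it across x.
- eraser: Pink eraser, a small bar, loose, about 0.02 kg: 19 (x) x 48 (y) x 11 (z) mm. Origin: centre of its underside, z up, y along its long side. Grip it across x.
- rubber_stamp: Wooden rubber stamp standing upright, loose, about 0.06 kg: a foot 28 (x) x 64 (y) x 18 (z) mm with a turned knob about 28 mm across on its middle, top at 69 mm. Origin: centre of its underside, z up, y along the foot's long side. Take it by the knob, 40 to 60 mm above the underside.
- mouse: Black computer mouse, loose, a bystander to be left alone: 105 (x) x 64 (y) x 34 (z) mm. Origin: centre of its underside, z up, x along its length.

How it is judged:
By the outcome, as a careful person would: the job done as asked, in the order asked, and still so for the second after the job is handed in, with the robot touching nothing.
It also fails if it takes over 120 s, if anything falls off the work surface, if the arm or the gripper's body presses on something with over 40 N, if the wrist force passes 120 N, or if a joint passes its speed limit or range.

## Working session

There is one attempt and no reset: what is moved stays moved. The work goes in short steps, each a Python script; the robot and the scene stay as the last script left them, time stands still between calls to the robot, and variables do not carry over. Pictures are saved under pics/ and viewed, at most 14 in all, crops included, and the job is handed in when it is done.

```bash
ls; mkdir -p pics; python3 - <<'E'
from rig import arm
import cv2,numpy as np
for n in("top","scene"):
    im=arm.snapshot(n); cv2.imwrite(f"pics/{n}0.png",im[:,:,::-1]); c=arm.get_calibration(n); print(n,np.round(c["intrinsics"],1).tolist(),np.round(c["cam_to_world"],3).tolist())
print(arm.grip_depth,arm.current_t(),arm.current_width()); print(np.round(arm.current_tool_rot(),3))
c=arm.get_calibration("wrist");print(np.round(c["intrinsics"],1).tolist(),np.round(c["cam_to_world"],3).tolist())
E
```

```text
pics
top [[403.9, 0.0, 319.1], [0.0, 403.9, 195.2], [0.0, 0.0, 1.0]] [[0.008, -0.996, 0.088, 0.44], [-1.0, -0.008, -0.001, 0.107], [0.002, -0.088, -0.996, 0.894], [0.0, 0.0, 0.0, 1.0]]
scene [[520.8, 0.0, 315.9], [0.0, 520.8, 206.4], [0.0, 0.0, 1.0]] [[-0.867, -0.265, 0.423, 0.038], [-0.499, 0.474, -0.725, 0.958], [-0.009, -0.84, -0.543, 0.682], [0.0, 0.0, 0.0, 1.0]]
0.0188 0.1 0.09134234727846993
[[ 0.97   0.244 -0.   ]
 [ 0.244 -0.97   0.001]
 [ 0.    -0.001 -1.   ]]
[[294.1, 0.0, 325.4], [0.0, 294.1, 201.2], [0.0, 0.0, 1.0]] [[0.245, -0.938, -0.244, 0.221], [-0.97, -0.238, -0.059, -0.588], [-0.003, 0.251, -0.968, 0.383], [0.0, 0.0, 0.0, 1.0]]
```

View pics/top0.png

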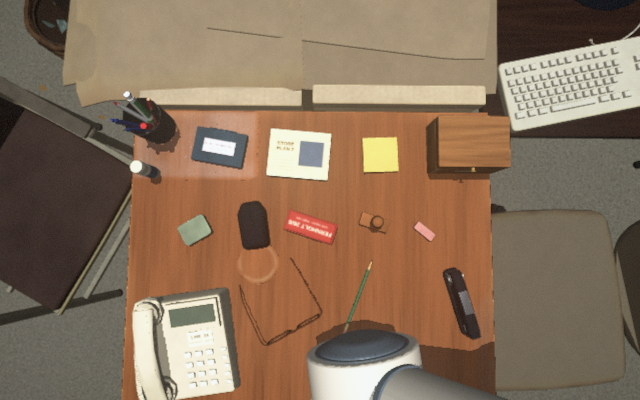

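View pics/scene0.png

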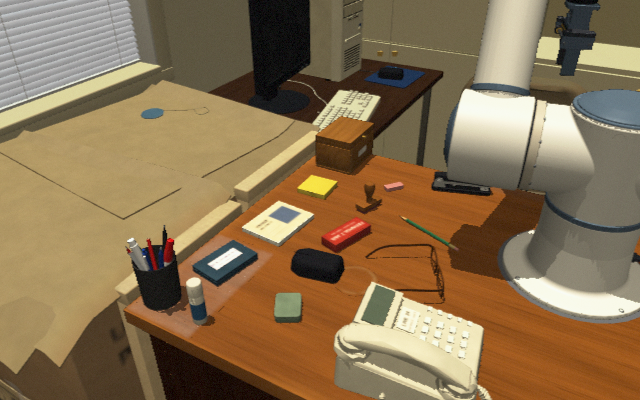

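```bash
cat > h.py <<'E'
from rig import arm
import cv2,numpy as np
def shot(cam):
    c=arm.get_calibration(cam); return arm.snapshot(cam),c["intrinsics"],c["cam_to_world"]
def rect(s,z,cx,cy,half,res=2000):
    """metric view of plane z: col = -y, row = -x (x up, y left), res px/m"""
    im,K,T=s; K=np.array(K);T=np.array(T); n=int(2*half*res)
    A=np.array([[0,-1/res,cx+half],[-1/res,0,cy+half],[0,0,z],[0,0,1]])
    M=K@np.linalg.inv(T)[:3]@A
    return cv2.warpPerspective(im,M,(n,n),flags=cv2.INTER_LINEAR|cv2.WARP_INVERSE_MAP)
R={'staple_box':((0,150,70),(6,255,255),.022),'tin':((50,35,50),(85,255,255),.016),
'eraser':((0,70,150),(179,150,255),.011),'ink_pad':((85,40,20),(125,255,120),.017),'memo_block':((15,15,150),(40,90,255),.011)}
def find(s,name,cx,cy,half,z0=0,box=None):
    lo,hi,z=R[name]; v=rect(s,z+z0,cx,cy,half)
    hsv=cv2.cvtColor(v,cv2.COLOR_RGB2HSV)
    hsv[...,0]=(hsv[...,0].astype(int)+(8 if name in('staple_box','eraser') else 0))%180
    if name=='staple_box': hi=(16,255,255)
    if name=='eraser': lo,hi=(0,70,150),(14,165,255)
    m=cv2.inRange(hsv,np.array(lo),np.array(hi)); m=cv2.morphologyEx(m,cv2.MORPH_OPEN,np.ones((5,5)))
    m=cv2.morphologyEx(m,cv2.MORPH_CLOSE,np.ones((9,9)))
    c=cv2.findContours(m,cv2.RETR_EXTERNAL,cv2.CHAIN_APPROX_NONE)[0]
    if not c: return None,v
    c=max(c,key=cv2.contourArea); b=cv2.boxPoints(cv2.minAreaRect(c))
    cv2.polylines(v,[b.astype(int)],True,(255,0,255),1)
    W=np.c_[cx+half-b[:,1]/2000,cy+half-b[:,0]/2000]
    e=W[1]-W[0];f=W[2]-W[1]; L=e if e@e>f@f else f
    # long-axis angle in world, (-90,90] about +y
    a=np.degrees(np.arctan2(L[1],L[0]))%180
    return (W.mean(0),a,sorted([np.linalg.norm(e),np.linalg.norm(f)])),v
E
python3 - <<'E'
from h import *
s=shot("top"); im,K,T=s;K=np.array(K);T=np.array(T)
px=dict(staple_box=(310,227,.022),tin=(195,230,.016),eraser=(425,232,.011),ink_pad=(220,148,.017),memo_block=(299,155,.011),stamp=(374,224,.03),mouse=(254,225,.03),cup=(150,120,.1),rail=(230,108,.03),wood=(430,175,.05),sticky=(380,155,.01),phone=(235,290,.05))
vs=[]
for n,(u,v,z) in px.items():
    d=T[:3,:3]@np.linalg.inv(K)@[u,v,1]; p=T[:3,3]+d*(z-T[2,3])/d[2]
    print(n,np.round(p,3))
    if n in R:
        r,v_=find(s,n,p[0],p[1],.08); print('   ',r and (np.round(r[0],4),round(r[1],1),np.round(r[2],4))); vs.append(cv2.resize(v_,(260,260)))
vs.append(np.zeros_like(vs[0]))
cv2.imwrite("pics/a.png",np.vstack([np.hstack(vs[:3]),np.hstack(vs[3:])])[:,:,::-1])
E
```

```text
staple_box [0.448 0.125 0.022]
    (array([0.4493, 0.1249]), np.float64(72.3), array([0.0469, 0.1116]))
tin [0.44  0.374 0.016]
    None
eraser [ 0.44  -0.125  0.011]
    (array([ 0.4422, -0.1232]), np.float64(51.5), array([0.019, 0.048]))
ink_pad [0.62  0.325 0.017]
    (array([0.628 , 0.3744]), np.float64(124.3), array([0.0058, 0.0176]))
memo_block [0.607 0.151 0.011]
    (array([0.6097, 0.1524]), np.float64(85.3), array([0.1084, 0.1381]))
stamp [ 0.456 -0.012  0.03 ]
mouse [0.452 0.244 0.03 ]
cup [0.659 0.447 0.1  ]
rail [0.707 0.303 0.03 ]
wood [ 0.559 -0.127  0.05 ]
sticky [ 0.609 -0.028  0.01 ]
phone [0.318 0.277 0.05 ]
```

View pics/a.png

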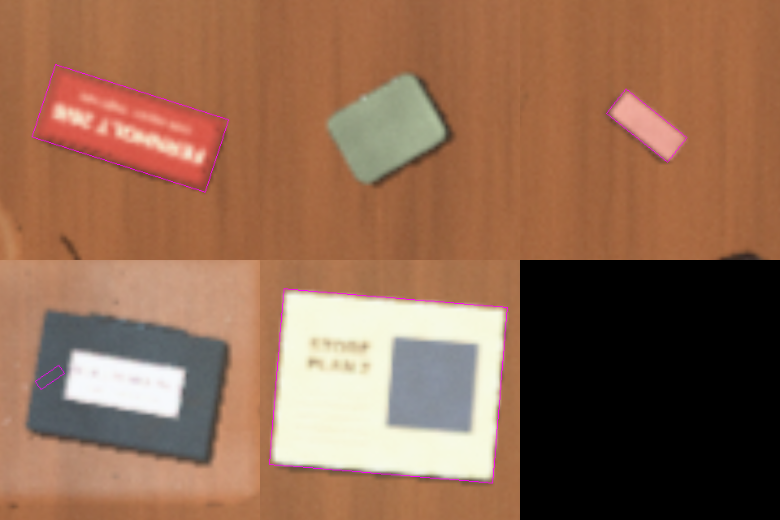

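```bash
sed -i "s/'tin':((50,35,50),(85,255,255)/'tin':((33,25,60),(90,110,220)/; s/'ink_pad':((85,40,20),(125,255,120)/'ink_pad':((70,20,15),(130,255,110)/" h.py
cat >> h.py <<'E'
def down(a):
    a=np.radians(a); c,s=np.cos(a),np.sin(a)
    return np.array([[c,s,0],[s,-c,0],[0,0,-1.]])
def fmt(r): return r and (np.round(r[0],4).tolist(),round(float(r[1]),1),np.round(r[2],4).tolist())
E
python3 - <<'E'
from h import *
arm.move_to([.50,.14,.22],down(80)); arm.sleep(.2)
s=shot("wrist"); np.savez('s1.npz',*s); cv2.imwrite("pics/w1.png",s[0][:,:,::-1]); t=shot("top")
P=dict(staple_box=(.449,.125),tin=(.44,.374),eraser=(.442,-.123),ink_pad=(.62,.325),memo_block=(.609,.152))
for n,p in P.items():
    for c in(s,t):
        r,v=find(c,n,*p,.08); h=cv2.cvtColor(v,cv2.COLOR_RGB2HSV)
        print(n,fmt(r), np.median(h[130:190,130:190].reshape(-1,3),0))
print(arm.current_t(),np.round(arm.current_joint_positions(),1))
E
```

```text
staple_box ([0.44839999079704285, 0.12700000405311584], 72.7, [0.04569999873638153, 0.11140000075101852]) [  4. 192. 122.]
staple_box None [16. 20. 70.]
tin ([0.4408999979496002, 0.35010001063346863], 170.0, [0.020899999886751175, 0.04390000179409981]) [0. 0. 0.]
tin ([0.44029998779296875, 0.40299999713897705], 166.9, [0.01810000091791153, 0.034299999475479126]) [105.  39. 124.]
eraser None [101.  51.  34.]
eraser ([0.4422000050544739, -0.12349999696016312], 51.3, [0.018699999898672104, 0.0478999987244606]) [  5.  97. 211.]
ink_pad ([0.6162999868392944, 0.3001999855041504], 170.1, [0.057999998331069946, 0.07699999958276749]) [ 84.   5. 235.]
ink_pad None [100.   6. 240.]
memo_block ([0.6075000166893005, 0.15360000729560852], 85.3, [0.10530000180006027, 0.13490000367164612]) [103.  50. 156.]
memo_block ([0.5575000047683716, 0.15219999849796295], 90.0, [0.0560000017285347, 0.15950000286102295]) [ 60.   5. 239.]
3.3417 [ 9.  19.4 91.4 -0.  69.2 19.1]
```

View pics/w1.png

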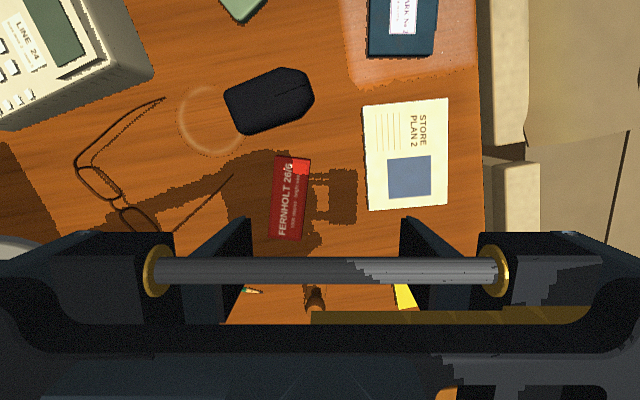

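```bash
cat >> h.py <<'E'
def pick(p,a,opening,z=.004,up=.14):
    arm.grip(opening); arm.move_to([*p,up],down(a)); arm.move_l([*p,z+.03],feed=.2); arm.move_l([*p,z],feed=.05)
    arm.grip(0); w=arm.current_width(); arm.move_l([*p,up],feed=.15)
    print('width',w,'after lift',arm.current_width(),'F',arm.current_grasp_force(),'Fz',np.round(arm.current_force(),1),'t',arm.current_t())
def place(p,a,z,release,up=.14,zt=.14):
    arm.move_to([*p,zt],down(a)); arm.move_l([*p,z+.025],feed=.15); arm.sleep(.1); arm.move_l([*p,z],feed=.03); arm.sleep(.2)
    print('place F',np.round(arm.current_force(),1)); arm.grip(release); arm.sleep(.2); arm.move_l([*p,max(up,z+.08)],feed=.15); print('t',arm.current_t())
E
python3 - <<'E'
from h import *
pick([.4484,.127],72.7,.07)
place([.6075,.1536],85.3,.0155,.062)
arm.move_to([.56,.22,.24],down(85)); arm.sleep(.2)
s=shot("wrist"); np.savez('s2.npz',*s); cv2.imwrite("pics/w2.png",s[0][:,:,::-1])
arm.move_to([.53,.03,.22],down(85)); arm.sleep(.2)
s=shot("wrist"); np.savez('s3.npz',*s)
r,v=find(s,'staple_box',.6075,.1536,.08,z0=.011); print(fmt(r))
r,v=find(s,'memo_block',.6075,.1536,.1); print(fmt(r))
cv2.imwrite("pics/w3.png",np.hstack([s[0],rect(s,.033,.6075,.1536,.1)])[:,:,::-1])
E
```

```text
width 0.04471783654863688 after lift 0.04500959043874449 F 29.992616772651672 Fz [-0.5 -0.1 -1.6] t 7.3333
place F [-0.3 -0.4 -0.1]
t 11.7833
([0.6061000227928162, 0.15230000019073486], 85.1, [0.04540000110864639, 0.10890000313520432])
([0.5705000162124634, 0.17419999837875366], 73.3, [0.03849999979138374, 0.10490000247955322])
```

View pics/w2.png

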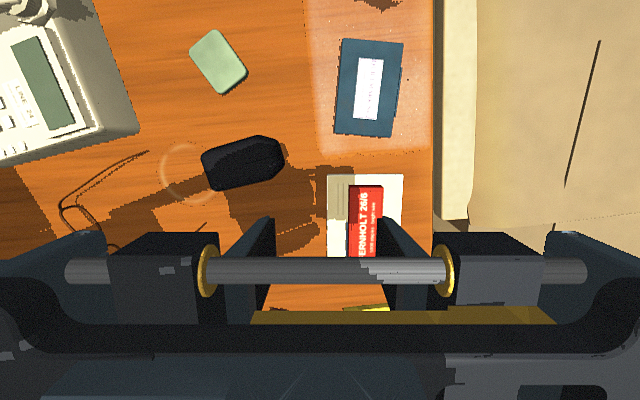

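```bash
python3 - <<'E'
from h import *
L=lambda f:[np.load(f)[k] for k in('arr_0','arr_1','arr_2')]
s2,s3=L('s2.npz'),L('s3.npz')
def hull(s,z,c,half,lo,hi,tag,minA=80):
    v=rect(s,z,*c,half); h=cv2.cvtColor(v,cv2.COLOR_RGB2HSV); m=cv2.inRange(h,lo,hi); m=cv2.morphologyEx(m,cv2.MORPH_OPEN,np.ones((5,5)))
    cs=[k for k in cv2.findContours(m,0,1)[0] if cv2.contourArea(k)>minA]
    b=cv2.boxPoints(cv2.minAreaRect(np.vstack(cs))); W=np.c_[c[0]+half-b[:,1]/2000,c[1]+half-b[:,0]/2000]
    e,f=W[1]-W[0],W[2]-W[1]; l=e if e@e>f@f else f
    print(tag,np.round(W.mean(0),4),round(np.degrees(np.arctan2(l[1],l[0]))%180,1),round(np.linalg.norm(e),4),round(np.linalg.norm(f),4))
    cv2.polylines(v,[b.astype(int)],True,(255,0,255),1); return cv2.resize(v,(260,260))
a=hull(s3,.011,(.6075,.1536),.082,(15,10,170),(45,110,255),'memo')
b=hull(s2,.016,(.44,.374),.06,(35,20,60),(90,140,255),'tin')
c=hull(s2,.017,(.62,.325),.08,(90,60,15),(120,255,190),'pad')
d=hull(s2,.017,(.615,.325),.045,(0,0,200),(179,40,255),'label')
s3r=cv2.resize(s3[0],(520,325)); 
cv2.imwrite("pics/b.png",np.vstack([np.hstack([a,b,c])[:,:780],np.hstack([s3r[:260],d])])[:,:,::-1])
E
```

```text
memo [0.6075 0.1534] 86.5 0.1031 0.1338
tin [0.4401 0.3769] 120.0 0.0633 0.0479
pad [0.6225 0.3288] 80.2 0.0762 0.1112
label [0.6218 0.3292] 80.1 0.0305 0.0706
```

View pics/b.png

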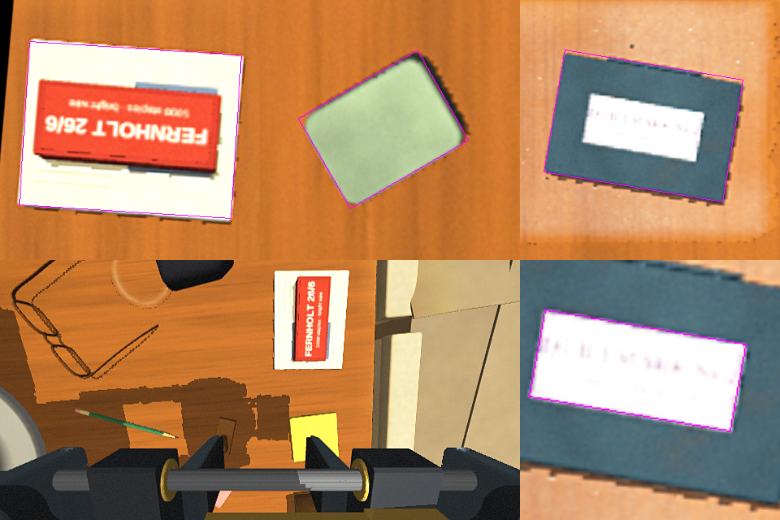

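```bash
python3 - <<'E'
from h import *
pick([.4401,.3769],120,.07)
place([.6066,.1529],85.2,.038,.062)
arm.move_to([.48,-.19,.24],down(85)); arm.sleep(.2)
s=shot("wrist"); np.savez('s4.npz',*s)
r,v=find(s,'eraser',.442,-.123,.06); print(fmt(r))
r,v2=find(s,'tin',.6066,.1529,.08,z0=.033); print(fmt(r))
r,v3=find(s,'staple_box',.6066,.1529,.08,z0=.011); print(fmt(r))
w=rect(s,.018,.456,-.005,.06); w5=rect(s,.069,.456,-.005,.06)
q=lambda x:cv2.resize(x,(260,260))
cv2.imwrite("pics/w4.png",np.vstack([np.hstack([cv2.resize(s[0],(520,325))[:260],q(v)]),np.hstack([q(v2),q(w),q(w5)])])[:,:,::-1])
E
```

```text
width 0.0479739072331682 after lift 0.04865981585442183 F 29.99983102083206 Fz [ 0.6 -0.1 -0.2] t 18.3417
place F [ 0.6 -0.1 -0.6]
t 22.8417
None
None
None
```

View pics/w4.png

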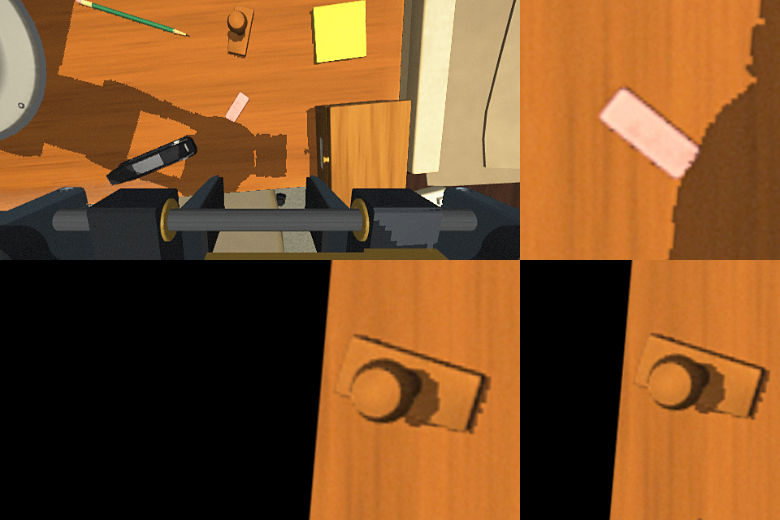

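```bash
python3 - <<'E'
from h import *
pick([.4408,-.1232],51.4,.045,z=.003)
arm.move_to([.53,.03,.24],down(85)); arm.sleep(.2)
s=shot("wrist"); np.savez('s5.npz',*s)
r,v=find(s,'staple_box',.6066,.1529,.08,z0=.011); print(fmt(r))
r,v2=find(s,'tin',.6066,.1529,.08,z0=.033); print(fmt(r))
q=lambda x:cv2.resize(x,(390,390))
cv2.imwrite("pics/w5.png",np.hstack([q(v),q(v2)])[:,:,::-1])
E
```

```text
width 0.01861192443703265 after lift 0.018887797669746402 F 29.999919533729553 Fz [-0.5  0.7  0.3] t 28.7
([0.6026999950408936, 0.1111999973654747], 174.3, [0.026599999517202377, 0.04540000110864639])
([0.6060000061988831, 0.15369999408721924], 85.2, [0.04839999973773956, 0.0617000013589859])
```

View pics/w5.png

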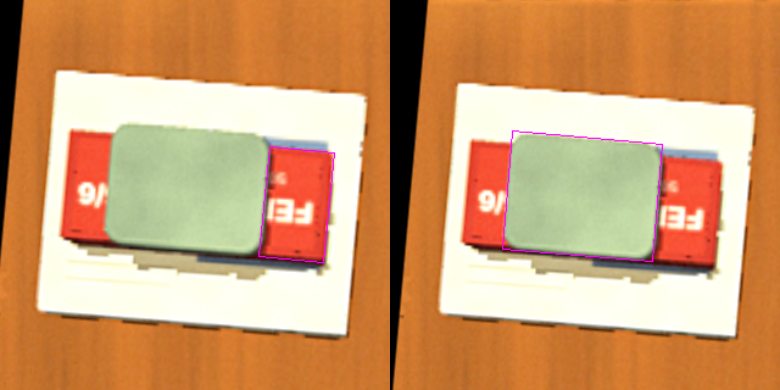

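```bash
python3 - <<'E'
from h import *
place([.6063,.1534],85.2,.0535,.04,up=.16)
pick([.459,-.0147],73.8,.06,z=.031,up=.2)
place([.6222,.329],80.2,.0495,.06,up=.2,zt=.2)
arm.move_to([.55,.04,.26],down(85)); arm.sleep(.2)
s=shot("wrist"); np.savez('s6.npz',*s); cv2.imwrite("pics/w6.png",s[0][:,:,::-1])
r,v=find(s,'eraser',.6063,.1534,.08,z0=.049); print(fmt(r))
q=lambda x:cv2.resize(x,(390,390))
cv2.imwrite("pics/w7.png",np.hstack([q(v),q(rect(s,.035,.6222,.329,.08))])[:,:,::-1])
E
```

```text
place F [-0.6 -0.7  1. ]
t 33.9333
width 0.024699858629062862 after lift 0.024791262545605854 F 29.999869312159717 Fz [ 0.2  0.4 -0.3] t 38.8583
place F [ 0.  -0.  -1.1]
t 44.5917
None
```

View pics/w7.png

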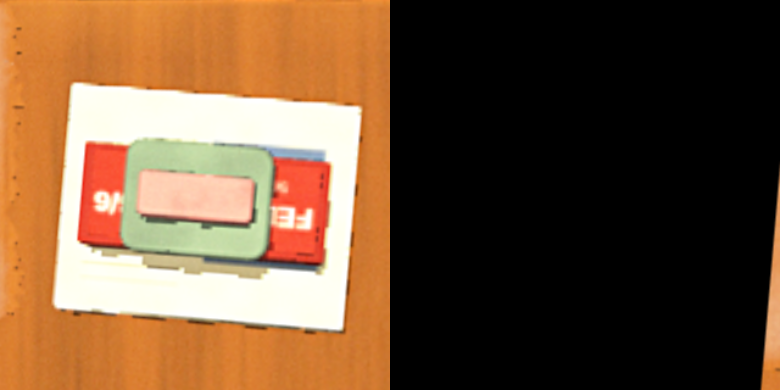

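```bash
python3 - <<'E'
from h import *
arm.move_to([.57,.2,.28],down(80)); arm.sleep(.2)
s=shot("wrist"); np.savez('s7.npz',*s)
q=lambda x:cv2.resize(x,(390,390))
cv2.imwrite("pics/w8.png",np.hstack([q(rect(s,.017,.6222,.329,.065)),q(rect(s,.035,.6222,.329,.065))])[:,:,::-1])
E
```

```text
(no output)
```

View pics/w8.png

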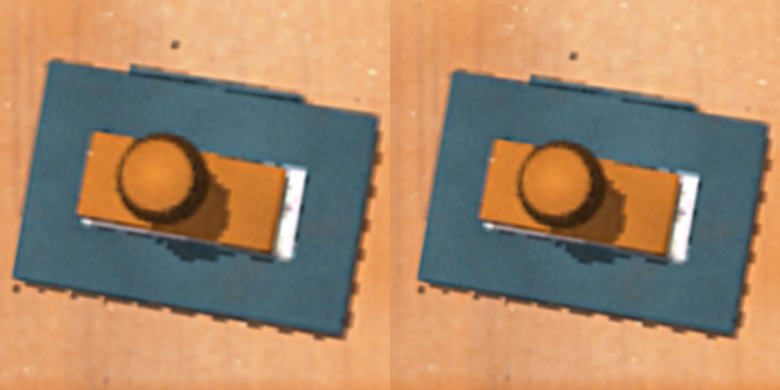

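```bash
python3 -c "
from rig import arm
print(arm.current_t(),arm.sign_off())"
```

```text
the job is handed in; nothing more can be done
46.95 None
```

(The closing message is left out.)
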